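# Stack the spacers on the mixer's drive spindle, widest first

### The job

Thread the three aluminium spacers onto the upright spindle of the white drive unit, widest at the bottom and narrowest on top. The widest has to settle right down over the four drive pins: press it lightly on them and turn it until it drops in, without forcing it. Lower every spacer until it rests on the one below, never letting it drop, and leave the other things on the bench where they are.

Things in the scene. Friction and masses are not known exactly. Their poses are not given: they have to be found in the camera images.
- drive_unit: The drive unit, fixed to the bench: white housing 120 x 100 mm, 28 mm high, long side along its x. Origin: centre of its underside, z up. On this axis a fixed steel spindle stands above a round drive plate with four pins. More than 25 N on the unit is harmful.
- spindle_tip (a point): Top of the upright steel spindle, on its axis, 105 mm above the drive unit's origin. The spindle is 14 mm in diameter and tapers over its last 9 mm; 58 mm of it stand above the plate.
- plate_top (a point): Centre of the steel drive plate's top (56 mm wide) at rest, 47 mm above the unit's origin. The plate is sprung: it sinks from 5 N on, meets a hard stop after 5 mm (8.5 N) and springs back. Four round-topped pins (6 mm wide, 7 mm high, 90 degrees apart, 24 mm from the axis) stand on it at an angle not measured. It turns only stiffly (0.28 N m): a lightly pressed spacer slips on the pins.
- wide_spacer: Widest spacer: aluminium ring, 62 mm outside, 20 mm high, bore 16 mm, 120 g. Origin: centre of its underside, z up. Four radial slots, open below, 8 mm wide, 9 mm deep, along its +x, +y, -x, -y. Home: pins in the slots, origin 47 mm above the drive unit's. Off the slots it rides on the pins 7 mm higher; pressing brings it no nearer home than 2 mm. Turning it drops it in.
- middle_spacer: Middle spacer: plain aluminium ring, 50 mm outside, 15 mm high, bore 16 mm, 60 g. Origin: centre of its underside. In place it is 67 mm above the drive unit's origin.
- narrow_spacer: Narrowest spacer: plain aluminium ring, 36 mm outside, 13 mm high, bore 16 mm, 30 g. Origin: centre of its underside. In place it is 82 mm above the drive unit's origin.
- timer: Bystander: flat white timer, 64 x 58 x 19 mm, lying on the bench. Origin: centre of its underside.
- vial: Bystander: small capped vial standing on the bench, 22 mm in diameter, 50 mm high. Origin: centre of its underside.
- petri_dish: Bystander: closed petri dish, 60 mm in diameter, 15 mm high. Origin: centre of its underside.
- marker: Bystander: black marker lying on the bench, 133 mm long, 13 mm thick. Origin: under its middle.
There are look-alikes about, which are no part of the job. Leave any turquoise or yellow look-alike of the wide_spacer alone.

How it is judged:
By the outcome, as a careful person would: the job done as asked, in the order asked, and still so for the second after the job is handed in, with the robot touching nothing.
It also fails if it takes over 64 s, if anything falls off the work surface, if the arm or the gripper's body presses on something with over 40 N, if the wrist force passes 120 N, or if a joint passes its speed limit or range.

### The arm

A 6-joint arm with a two-finger parallel gripper is mounted at the origin on a cart in front of the work surface, level with it; the furniture and walls round the work are solid. World frame = base frame: x ahead of the robot, y to its left, z up, the work surface at z = 0. Lengths are in m, angles in degrees, forces in N, time in s.
With the tool pointing down it reaches from about 0.35 to 0.875 m from the base axis. Payload 4.2 kg.
Tool frame: the origin (TCP) lies on the centre line of the jaws, within the pads' length; the fingertips stand 11 mm ahead of it and the grasp point (between the pads) lies 8 mm behind it; z points along the fingers, y is the line along which they close (so a half turn about z gives the same grasp; the last joint's range is limited). The gripper opens to 87 mm and grips with 3 to 60 N. Pads are 19 mm wide; open, the fingers measure 117 mm over their backs; the gripper's body (75 mm by 190 mm) begins 51 mm behind the grasp point.
Start: joints at [-48.667, 22.042, 0.453, 0, -68.411, -14.817], TCP at [0.279, -0.559, 0.234] pointing down, gripper open.
Joint ranges: [-179.83, 179.83], [-69.29, 118.12], [-61.27, 80.66], [-181.25, 117.63], [-171.15, -9.14], [-177.46, 177.46]. Speed limits (degrees/s): [159.86, 159.86, 180, 180, 180, 180].

### API

Orientations are given as a 3x3 rotation matrix whose columns are the frame's x, y, z axes.
In Python, from station import r gives the robot as it stands.
- The arm moves only by the tool servo_tool, never from a script. Its argument "commands" is a list that holds one entry, the list of rows, each a list of 7 numbers: the closure, from 0 (fully open) to 1 (shut), then the shift along the tool's x, y, z in mm, then the turn, a rotation vector about the tool's x, y, z in rad. In form: [[[claw, x, y, z, ax, ay, az], ...]]. A call has exactly 5 rows; each row is the pose to reach, as a shift and turn from the pose commanded when the call began, along the tool's axes at that moment; what a row does not reach only later rows make up. A row lasts 1/10 s, in which the tool goes at most 50 mm and 8.59 degrees, less where a joint would pass 70% of its speed; a pose out of reach is approached as far as the arm can. A call with a gripper value outside its range is refused whole. The fingers move at their own pace and stop on an object; the grip force is fixed at half the most. Time passes only in rows, so rows that repeat a pose let the fingers close, or fill a call up. It gives the time, the measured TCP pose, the force, the opening and the grip force at its end, in the units of the state.
- r.sense(): the state, without advancing time (a new reading comes with each control period).
- r.capture(name): name is "scene" or "top"; returns a dict with "pixels" (480x640x3 uint8, red, green, blue), "camera_matrix" (3x3 intrinsics, pixels), "R" (3x3) and "t" (3): a world point X has camera coordinates R X + t. Camera axes: x right, y down, z forward; pixel columns grow to the right and rows downward; lengths in m; the calibration is good to about 2 mm. A picture is of the moment at which its call begins. There is no depth.
- r.finish_job(): hands the job in; it is judged then, once.
The state is a dict: "time_s": time; "joints": joint angles; "joint_velocities": joint speeds; "effort": joint torques, N m; "tcp_pos": TCP position; "ee_rot": TCP orientation; "wrist_force": force on the tool from outside, world axes, zero at the start; "moment": the same for the moment, N m; "gripper_width": opening from 0.0 (shut) to 1.0 (fully open); "gripper_force": force on a finger pad.
Only numpy, scipy, OpenCV 4.12 (cv2) and the standard library are available. Lean on these libraries where they do the work, as an engineer would, in place of code of your own. Each camera call takes 0.05 s, during which the arm holds its last target. There are 200 camera calls.

## Working session

There is one attempt and no reset: what is moved stays moved. The work goes in short steps, Python scripts to look and compute and a tool call to move; the robot and the scene stay as the last step left them, time stands still between calls to the robot, and variables do not carry over. Pictures are saved under pics/ and viewed, at most 10 in all, crops included, and the job is handed in when it is done.

Besides the shell and the picture viewer there is one more tool, called after "Request:" by a JSON object that holds its "fn" and its "kwargs". servo_tool: Moves the arm, as the interface text tells. Its arguments: {"type":"object","properties":{"commands":{"type":"array","items":{"type":"array","items":{"type":"array","items":{"type":"number"}}}}},"required":["commands"]}

```bash
mkdir -p pics; python3 - <<'E'
from station import r
import cv2,pickle
d={}
for n in("scene","top"):
    c=r.capture(n);d[n]=c
    cv2.imwrite(f"pics/{n}0.png",c["pixels"][:,:,::-1])
    print(n,c["camera_matrix"].tolist(),c["R"].round(3).tolist(),c["t"].tolist())
pickle.dump(d,open("d0.pkl","wb"))
s=r.sense();print(s)
E
```

```text
scene [[596.2602643925464, 0.0, 322.21748608119003], [0.0, 596.2602643925464, 244.35392805091615], [0.0, 0.0, 1.0]] [[-0.505, -0.863, -0.015], [-0.421, 0.261, -0.869], [0.754, -0.432, -0.495]] [0.2820518268058458, 0.3359062600321749, 0.9445426431939771]
top [[531.3037232835267, 0.0, 315.36721090726815], [0.0, 531.3037232835267, 234.42746885995254], [0.0, 0.0, 1.0]] [[0.014, -1.0, -0.009], [-0.98, -0.012, -0.198], [0.198, 0.011, -0.98]] [-0.014992355342809809, 0.5474755360275978, 1.158365924244566]
{'time_s': 0.1, 'joints': array([-4.86675251e+01,  2.20870079e+01,  3.88973227e-01, -2.09837179e-02,
       -6.84111675e+01, -1.48141814e+01]), 'joint_velocities': array([-0.10710587, -0.03561478,  0.16646321,  0.10283461,  0.01409223,
        0.05426826]), 'effort': array([-2.09911859e-04, -3.91689885e+01,  1.87934625e+01,  4.23187986e+00,
        1.34762257e-02, -5.98371912e-05]), 'tcp_pos': array([ 0.27880918, -0.55881145,  0.23258264]), 'ee_rot': array([[-8.94852076e-01, -4.46361688e-01, -1.00300729e-03],
       [-4.46362787e-01,  8.94850557e-01,  1.65603522e-03],
       [ 1.58350951e-04,  1.92961168e-03, -9.99998126e-01]]), 'wrist_force': array([ 0.16206016,  0.1440036 , -0.17261396]), 'moment': array([-0.05456226,  0.00318101, -0.0164647 ]), 'gripper_force': 0.0, 'gripper_width': 0.9996334210511101}
```

View pics/scene0.png

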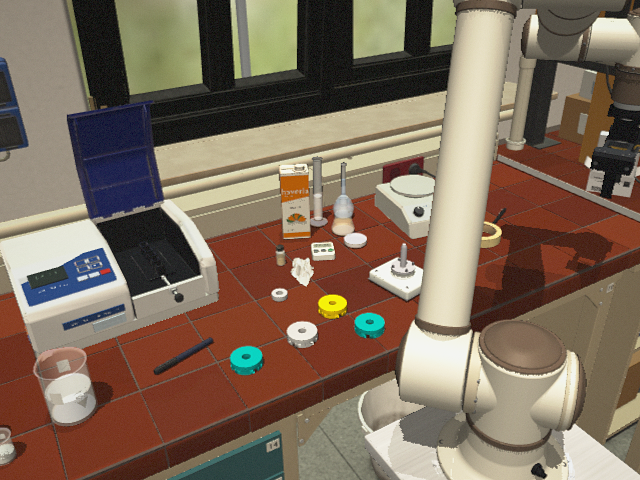

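View pics/top0.png

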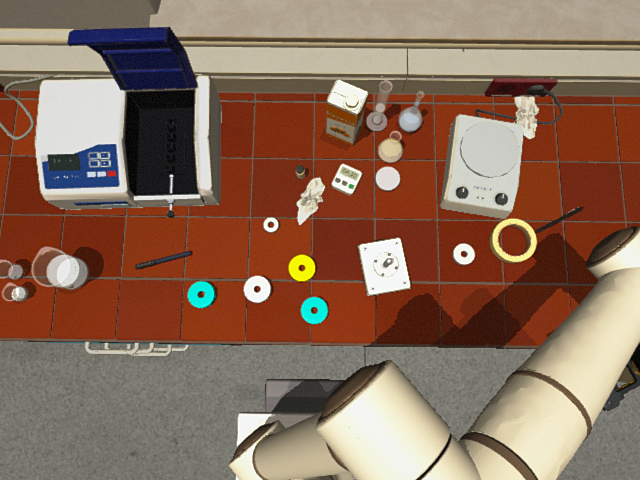

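The scene view shows the drive unit at about (400,275) and white rings at about (302,334) and (279,295). In the top view the wide ring is at (257,289), the narrow one at (271,225), the middle one at (464,254), and the unit is at (386,264). The look-alikes are turquoise and yellow.

```bash
cat > h.py <<'E'
import numpy as np,cv2
def cast(c,uv,z):
    R,t,K=np.array(c["R"]),np.array(c["t"]),np.array(c["camera_matrix"])
    d=R.T@np.linalg.solve(K,[uv[0],uv[1],1.]); o=-R.T@t
    return o+d*(z-o[2])/d[2]
def proj(c,X):
    p=np.array(c["camera_matrix"])@(np.array(c["R"])@np.array(X)+np.array(c["t"])); return p[:2]/p[2]
def blob(c,uv,rad,z,thr=110):
    """white blob near uv -> hull points cast at height z -> circle fit"""
    hsv=cv2.cvtColor(c["pixels"],cv2.COLOR_RGB2HSV)
    m=((hsv[...,1]<80)&(hsv[...,2]>thr)).astype(np.uint8)
    k=np.zeros_like(m);cv2.circle(k,(int(uv[0]),int(uv[1])),rad,1,-1);m&=k
    cs,_=cv2.findContours(m,cv2.RETR_EXTERNAL,cv2.CHAIN_APPROX_NONE)
    q=max(cs,key=cv2.contourArea)[:,0,:]
    P=np.array([cast(c,p,z)[:2] for p in q])
    (x,y),rr=cv2.minEnclosingCircle((P*1000).astype(np.float32))
    return np.array([x,y,2*rr]).round(1),q
E
python3 - <<'E'
from h import *
import pickle
d=pickle.load(open("d0.pkl","rb"));T=d["top"];S=d["scene"]
for n,uv,z,rad in(("wide",(257,289),.020,24),("mid",(464,254),.015,18),("nar",(271,225),.013,15)):
    print(n,blob(T,uv,rad,z)[0])
print(blob(S,(302,334),24,.02)[0],blob(S,(279,295),15,.013)[0])
b,q=blob(T,(386,264),45,.028)
rect=cv2.minAreaRect(np.array([cast(T,p,.028)[:2]*1000 for p in q],np.float32));print("unit",rect)
ims=[]
for c,uv in((T,(386,264)),(S,(400,268)),(S,(302,334)),(T,(257,289))):
    u,v=uv;ims.append(cv2.resize(c["pixels"][v-30:v+30,u-40:u+40],(400,300),interpolation=cv2.INTER_CUBIC))
cv2.imwrite("pics/crop1.png",np.vstack([np.hstack(ims[:2]),np.hstack(ims[2:])])[:,:,::-1])
E
```

```text
wide [425.  126.3  64.8]
mid [ 514.4 -353.5   51.5]
nar [579.6 100.   38.6]
[414.  130.1  84.1] [572.4 104.1  52.2]
unit ((480.958251953125, -166.05743408203125), (122.00894165039062, 101.754150390625), 10.806668281555176)
```

View pics/crop1.png

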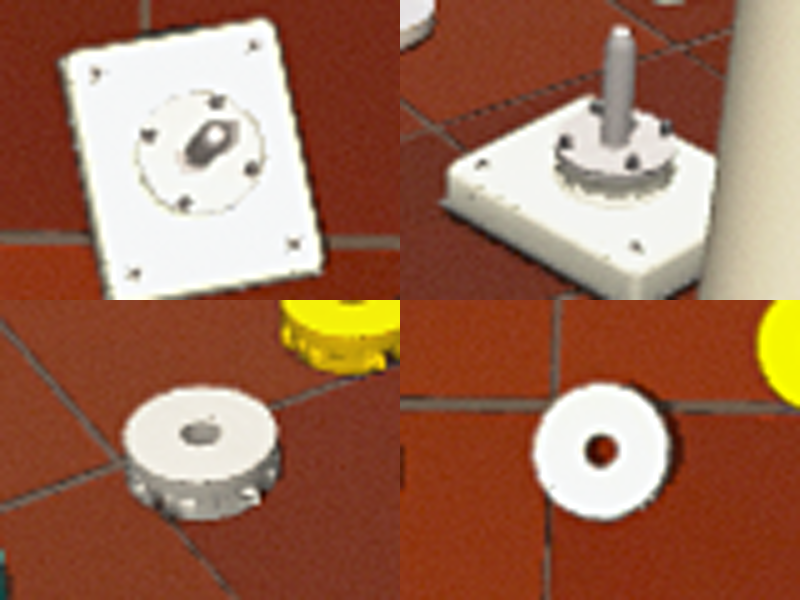

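Crop: the pins in the top view are at about (389.4,254.4), (375.8,260.8), (396.4,268) and (383,274.6), and the spindle tip in the scene view is at about (404.4,244). The wide ring's slots show as dark and bright notches on its lower side.

```bash
python3 - <<'E'
from h import *
import pickle
d=pickle.load(open("d0.pkl","rb"));T=d["top"];S=d["scene"]
def bore(c,uv,z,rad):
    g=cv2.cvtColor(c["pixels"],cv2.COLOR_RGB2GRAY).astype(float)
    k=np.zeros(g.shape,np.uint8);cv2.circle(k,uv,rad,1,-1)
    w=np.clip(200-g,0,None)*k;v,u=np.mgrid[:480,:640]
    p=((u*w).sum()/w.sum(),(v*w).sum()/w.sum());return np.array(p).round(1),(cast(c,p,z)[:2]*1000).round(1)
print("bores top",bore(T,(257,289),.017,7),bore(T,(464,254),.012,7),bore(T,(271,225),.010,6))
pins=np.array([cast(T,p,.053)[:2]*1000 for p in((389.4,254.4),(375.8,260.8),(383,274.6),(396.4,268))])
c=pins.mean(0);print("pins T",c.round(1),np.linalg.norm(pins-c,axis=1).round(1),np.degrees(np.arctan2(*(pins-c).T[::-1])).round(1))
ps=np.array([cast(S,((u-400)/5+360,v/5+238),.053)[:2]*1000 for u,v in((566,141),(598,107),(667,127),(632,160))])
c2=ps.mean(0);print("pins S",c2.round(1),np.linalg.norm(ps-c2,axis=1).round(1),np.degrees(np.arctan2(*(ps-c2).T[::-1])).round(1))
print("tip S",cast(S,(404.4,244.5),.103)[:2]*1000)
# side profile of the wide ring in the scene view
g=cv2.cvtColor(S["pixels"],cv2.COLOR_RGB2GRAY).astype(np.float32)
q=blob(S,(302,334),24,.02)[1];print("bbox S",q.min(0),q.max(0))
X0=np.array([.425,.1263]);
cam=-np.array(S["R"]).T@np.array(S["t"]);a0=np.degrees(np.arctan2(*(cam[:2]-X0)[::-1]));print("cam az",a0)
for a in range(int(a0)-80,int(a0)+81,5):
    e=np.array([np.cos(np.radians(a)),np.sin(np.radians(a))])
    print(a,[int(cv2.getRectSubPix(g,(1,1),tuple(map(float,proj(S,[*(X0+.031*e),z]))))[0,0]) for z in(.003,.006,.015)],end=" ")
crop=S["pixels"][312:357,272:332];cv2.imwrite("pics/crop2.png",cv2.resize(crop,(800,600),interpolation=cv2.INTER_CUBIC)[:,:,::-1])
E
```

```text
bores top (array([256.6, 288.7]), array([425.7, 126.6])) (array([463.6, 253.6]), array([ 514.7, -355. ])) (array([270.3, 224.3]), array([579.9, 100.3]))
pins T [ 480.8 -168.5] [24.3 24.6 24.3 24.3] [ -18.4   71.1  162.4 -108.8]
pins S [ 476.8 -165.1] [23.8 24.  24.4 23.1] [  73.9  -17.4 -108.3  161.2]
tip S [ 480.40305095 -168.06645911]
bbox S [283 321] [316 347]
cam az 152.83200625157454
72 [82, 96, 96] 77 [88, 90, 94] 82 [105, 95, 112] 87 [121, 119, 115] 92 [126, 157, 130] 97 [112, 174, 139] 102 [110, 153, 144] 107 [121, 139, 142] 112 [88, 111, 144] 117 [48, 63, 148] 122 [71, 74, 149] 127 [88, 122, 156] 132 [95, 127, 155] 137 [127, 158, 154] 142 [160, 185, 153] 147 [159, 172, 155] 152 [154, 157, 154] 157 [151, 153, 152] 162 [150, 141, 147] 167 [144, 148, 148] 172 [144, 146, 142] 177 [141, 146, 138] 182 [150, 148, 133] 187 [139, 123, 127] 192 [175, 172, 121] 197 [179, 169, 114] 202 [72, 73, 107] 207 [42, 82, 102] 212 [80, 98, 103] 217 [91, 126, 102] 222 [104, 146, 100] 227 [98, 110, 86] 232 [93, 87, 90]
```

View pics/crop2.png

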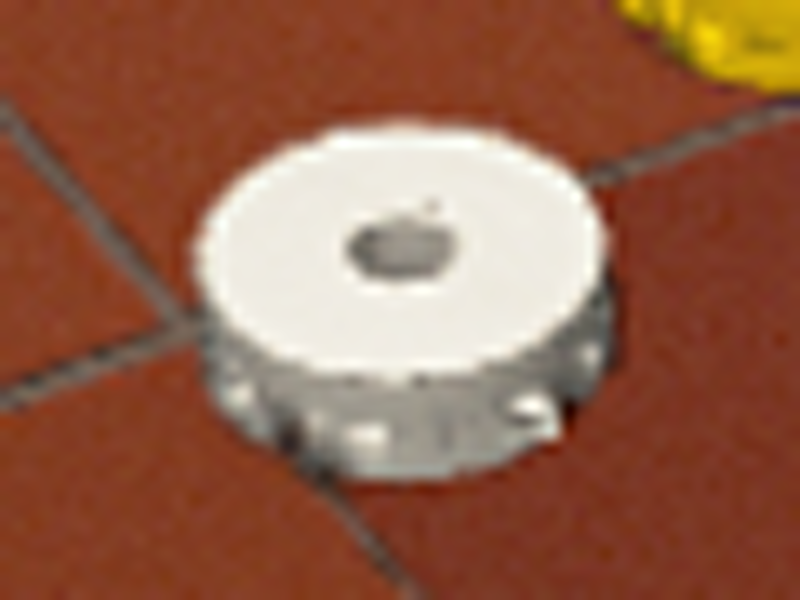

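Request:
{"fn": "servo_tool", "kwargs": {"commands": [[[0, -31, 39, 0, 0, 0, 0], [0, -62, 78, 0, 0, 0, 0], [0, -93, 117, 0, 0, 0, 0], [0, -124, 156, 0, 0, 0, 0], [0, -155, 195, 0, 0, 0, 0]]]}}

```text
time_s: 0.6
tcp_pos: [0.3304, -0.3136, 0.2332]
ee_rot: [[-0.895, -0.446, -0.0], [-0.446, 0.895, 0.0], [0.0, 0.0, -1.0]]
wrist_force: [1.3, -0.5, 0.1]
gripper_width: 0.999
gripper_force: 0.0
```

Request:
{"fn": "servo_tool", "kwargs": {"commands": [[[0, -31, 39, 0, 0, 0, 0], [0, -62, 78, 0, 0, 0, 0], [0, -93, 117, 0, 0, 0, 0], [0, -124, 156, 0, 0, 0, 0], [0, -155, 195, 0, 0, 0, 0]]]}}

```text
time_s: 1.1
tcp_pos: [0.382, -0.0699, 0.2336]
ee_rot: [[-0.895, -0.446, 0.001], [-0.446, 0.895, 0.0], [-0.001, -0.0, -1.0]]
wrist_force: [1.8, -0.3, -0.5]
gripper_width: 1.003
gripper_force: 0.0
```

Request:
{"fn": "servo_tool", "kwargs": {"commands": [[[0, -26, 32, 16, 0, 0, 0.148], [0, -52, 64, 32, 0, 0, 0.296], [0, -78, 96, 48, 0, 0, 0.444], [0, -104, 128, 64, 0, 0, 0.592], [0, -127, 158, 80, 0, 0, 0.74]]]}}

```text
time_s: 1.6
tcp_pos: [0.4254, 0.1277, 0.1531]
ee_rot: [[-0.975, 0.222, 0.0], [0.222, 0.975, 0.0], [-0.0, 0.0, -1.0]]
wrist_force: [0.8, -0.0, 0.5]
gripper_width: 0.998
gripper_force: 0.0
```

Request:
{"fn": "servo_tool", "kwargs": {"commands": [[[0, 0, 0, 30, 0, 0, 0], [0, 0, 0, 65, 0, 0, 0], [0, 0, 0, 100, 0, 0, 0], [0, 0, 0, 128, 0, 0, 0], [0, 0, 0, 139, 0, 0, 0]]]}}

```text
time_s: 2.1
tcp_pos: [0.4236, 0.1247, 0.012]
ee_rot: [[-0.976, 0.217, -0.005], [0.217, 0.976, -0.003], [0.004, -0.004, -1.0]]
wrist_force: [-0.2, -0.4, -0.2]
gripper_width: 1.002
gripper_force: 0.0
```

```bash
python3 - <<'E'
from station import r
from h import *
c=r.capture("scene");T=r.capture("top");s=r.sense();print(s["tcp_pos"],s["wrist_force"])
a=cv2.resize(c["pixels"][284:374,242:362],(400,300),interpolation=cv2.INTER_CUBIC)
b=cv2.resize(T["pixels"][244:334,197:317],(400,300),interpolation=cv2.INTER_CUBIC)
cv2.imwrite("pics/c3.png",np.hstack([a,b])[:,:,::-1])
E
```

```text
[0.42434732 0.12515587 0.0131005 ] [ 0.33987188 -0.32511178 -0.10034707]
```

View pics/c3.png

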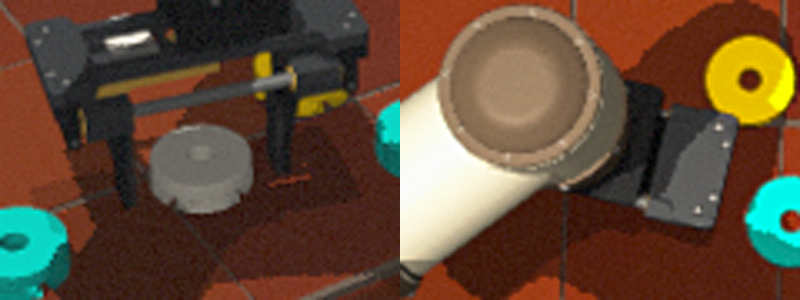

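The view shows the fingers on either side of the ring (about (200,165) in the left crop), clear of the look-alikes. Close the gripper.

Request:
{"fn": "servo_tool", "kwargs": {"commands": [[[1, 0, 0, 0, 0, 0, 0], [1, 0, 0, 0, 0, 0, 0], [1, 0, 0, 0, 0, 0, 0], [1, 0, 0, 0, 0, 0, 0], [1, 0, 0, 0, 0, 0, 0]]]}}

```text
time_s: 2.7
tcp_pos: [0.4255, 0.1259, 0.0152]
ee_rot: [[-0.976, 0.216, 0.001], [0.216, 0.976, 0.0], [-0.0, 0.0, -1.0]]
wrist_force: [-1.1, -0.3, 2.0]
gripper_width: 0.703
gripper_force: 30.0
```

```bash
python3 - <<'E'
from station import r
from h import *
c=r.capture("scene");s=r.sense();print(s["tcp_pos"],s["ee_rot"].round(3).tolist(),s["wrist_force"],s["gripper_width"],s["gripper_force"])
g=cv2.cvtColor(c["pixels"],cv2.COLOR_RGB2GRAY).astype(np.float32)
X0=np.array([.421,.129])  # ring centre with the scene camera's own bias
print("bore S", cast(c,(302.1,331),.017)[:2])
for a in range(90,226,4):
    e=np.array([np.cos(np.radians(a)),np.sin(np.radians(a))])
    print(a,[int(cv2.getRectSubPix(g,(1,1),tuple(map(float,proj(c,[*(X0+.031*e),z]))))[0,0]) for z in(.003,.006,.015)],end=" ")
E
```

```text
[0.42547554 0.12592407 0.01517011] [[-0.976, 0.216, 0.0], [0.216, 0.976, 0.0], [-0.0, 0.0, -1.0]] [-0.06280825 -0.75050266  4.62600895] 0.7052072738121739 30.000718779629096
bore S [0.42516226 0.12483397]
90 [53, 59, 70] 94 [52, 76, 87] 98 [54, 85, 104] 102 [49, 90, 110] 106 [49, 85, 107] 110 [38, 69, 110] 114 [34, 37, 111] 118 [40, 45, 114] 122 [46, 65, 111] 126 [50, 77, 110] 130 [42, 82, 118] 134 [39, 98, 121] 138 [41, 114, 120] 142 [49, 118, 116] 146 [46, 127, 122] 150 [48, 122, 122] 154 [48, 120, 123] 158 [40, 123, 121] 162 [34, 120, 123] 166 [50, 114, 118] 170 [56, 110, 119] 174 [51, 119, 118] 178 [42, 116, 114] 182 [54, 100, 109] 186 [44, 90, 108] 190 [45, 82, 106] 194 [51, 88, 98] 198 [40, 56, 99] 202 [39, 34, 101] 206 [31, 40, 104] 210 [31, 59, 101] 214 [43, 70, 95] 218 [46, 65, 87] 222 [46, 63, 85]
```

Request:
{"fn": "servo_tool", "kwargs": {"commands": [[[1, 0, 0, -8, 0, 0, 0], [1, 0, 0, -35, 0, 0, 0], [1, 0, 0, -75, 0, 0, 0], [1, 0, 0, -115, 0, 0, 0], [1, 0, 0, -140, 0, 0, 0]]]}}

```text
time_s: 3.25
tcp_pos: [0.426, 0.1263, 0.158]
ee_rot: [[-0.976, 0.216, 0.004], [0.216, 0.976, 0.002], [-0.003, 0.003, -1.0]]
wrist_force: [-0.0, -0.1, -0.8]
gripper_width: 0.704
gripper_force: 30.0
```

Request:
{"fn": "servo_tool", "kwargs": {"commands": [[[1, -12, -28, 0, 0, 0, 0], [1, -30, -70, 0, 0, 0, 0], [1, -50, -116, 0, 0, 0, 0], [1, -70, -163, 0, 0, 0, 0], [1, -88, -206, 0, 0, 0, 0]]]}}

```text
time_s: 3.75
tcp_pos: [0.4665, -0.0961, 0.1552]
ee_rot: [[-0.976, 0.216, 0.001], [0.216, 0.976, 0.0], [-0.0, 0.0, -1.0]]
wrist_force: [0.7, 1.1, -1.8]
gripper_width: 0.704
gripper_force: 30.0
```

Request:
{"fn": "servo_tool", "kwargs": {"commands": [[[1, -12, -28, 0, 0, 0, -0.145], [1, -20, -48, 0, 0, 0, -0.29], [1, -26, -60, 0, 0, 0, -0.435], [1, -29, -69, 0, 0, 0, -0.58], [1, -29.4, -69.2, 0, 0, 0, -0.725]]]}}

```text
time_s: 4.25
tcp_pos: [0.48, -0.1693, 0.1547]
ee_rot: [[-0.872, -0.489, -0.001], [-0.489, 0.872, 0.0], [0.0, 0.0, -1.0]]
wrist_force: [-0.3, -0.2, -1.9]
gripper_width: 0.703
gripper_force: 30.0
```

```bash
python3 - <<'E'
from station import r
from h import *
S=r.capture("scene");T=r.capture("top");s=r.sense();print(s["tcp_pos"],s["ee_rot"].round(3).tolist(),s["wrist_force"],s["gripper_width"],s["gripper_force"])
u,v=map(int,proj(S,[.4807,-.1683,.125]));print(u,v,proj(T,[.4807,-.1683,.125]))
a=cv2.resize(S["pixels"][v-55:v+65,u-80:u+80],(400,300),interpolation=cv2.INTER_CUBIC)
b=cv2.resize(T["pixels"][184:304,306:466],(400,300),interpolation=cv2.INTER_CUBIC)
cv2.imwrite("pics/c4.png",np.hstack([a,b])[:,:,::-1])
E
```

```text
[ 0.48003533 -0.16852045  0.15475083] [[-0.875, -0.484, -0.0], [-0.484, 0.875, 0.0], [0.0, 0.0, -1.0]] [-0.94569487  0.26666266 -0.76106844] 0.6972528990297526 29.998062963131815
404 235 [390.19270079 259.66267529]
```

View pics/c4.png

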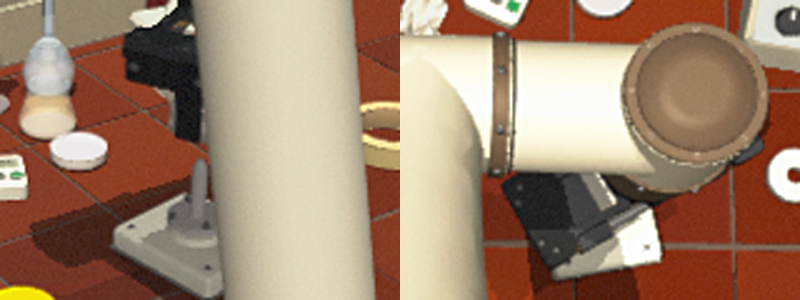

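The arm hides the ring in both views, while the spindle at (200,180) in the left crop stands where expected. I'll lower slowly and go by the force reading.

Request:
{"fn": "servo_tool", "kwargs": {"commands": [[[1, -0.7, 0, 8, 0, 0, 0], [1, -0.7, 0, 18, 0, 0, 0], [1, -0.7, 0, 27, 0, 0, 0], [1, -0.7, 0, 33, 0, 0, 0], [1, -0.7, 0, 36, 0, 0, 0]]]}}

```text
time_s: 4.85
tcp_pos: [0.4805, -0.1677, 0.1176]
ee_rot: [[-0.874, -0.485, -0.002], [-0.485, 0.874, 0.0], [0.002, 0.001, -1.0]]
wrist_force: [-0.4, -0.1, -1.9]
gripper_width: 0.702
gripper_force: 30.0
```

Request:
{"fn": "servo_tool", "kwargs": {"commands": [[[1, 0, 0, 2, 0, 0, 0], [1, 0, 0, 4, 0, 0, 0], [1, 0, 0, 6, 0, 0, 0], [1, 0, 0, 8, 0, 0, 0], [1, 0, 0, 8, 0, 0, 0]]]}}

```text
time_s: 5.35
tcp_pos: [0.4809, -0.1679, 0.1106]
ee_rot: [[-0.874, -0.485, -0.0], [-0.485, 0.874, 0.0], [0.0, 0.0, -1.0]]
wrist_force: [0.1, 1.0, -0.9]
gripper_width: 0.706
gripper_force: 30.0
```

Request:
{"fn": "servo_tool", "kwargs": {"commands": [[[1, 0, 0, 3, 0, 0, 0], [1, 0, 0, 6, 0, 0, 0], [1, 0, 0, 9, 0, 0, 0], [1, 0, 0, 12, 0, 0, 0], [1, 0, 0, 12, 0, 0, 0]]]}}

```text
time_s: 5.85
tcp_pos: [0.4819, -0.1684, 0.0987]
ee_rot: [[-0.874, -0.486, 0.002], [-0.486, 0.874, -0.001], [-0.001, -0.002, -1.0]]
wrist_force: [2.2, -4.4, -3.3]
gripper_width: 0.703
gripper_force: 30.0
```

Request:
{"fn": "servo_tool", "kwargs": {"commands": [[[1, 0, -0.7, 0, 0, 0, 0], [1, 0, -0.7, 3, 0, 0, 0], [1, 0, -0.7, 6, 0, 0, 0], [1, 0, -0.7, 9, 0, 0, 0], [1, 0, -0.7, 9, 0, 0, 0]]]}}

```text
time_s: 6.35
tcp_pos: [0.4817, -0.1686, 0.0894]
ee_rot: [[-0.874, -0.486, 0.001], [-0.486, 0.874, -0.0], [-0.0, -0.0, -1.0]]
wrist_force: [2.6, -4.3, -2.9]
gripper_width: 0.701
gripper_force: 30.0
```

Request:
{"fn": "servo_tool", "kwargs": {"commands": [[[1, -0.5, -0.8, 0, 0, 0, 0], [1, -0.5, -0.8, 2, 0, 0, 0], [1, -0.5, -0.8, 5, 0, 0, 0], [1, -0.5, -0.8, 8, 0, 0, 0], [1, -0.5, -0.8, 8, 0, 0, 0]]]}}

```text
time_s: 6.85
tcp_pos: [0.4816, -0.1688, 0.081]
ee_rot: [[-0.874, -0.485, -0.002], [-0.485, 0.874, 0.0], [0.001, 0.001, -1.0]]
wrist_force: [0.7, -0.9, -1.0]
gripper_width: 0.703
gripper_force: 30.0
```

```bash
python3 - <<'E'
from station import r
s=r.sense();print(s["tcp_pos"],s["wrist_force"],s["moment"],s["joint_velocities"])
E
```

```text
[ 0.48161591 -0.16876483  0.08096197] [ 0.65702436 -0.91207835 -0.95944104] [-0.19719353 -0.17838826 -0.02282158] [-0.0407387  -0.27652452  0.3161701  -0.03673373 -0.5553999   0.03383987]
```

Request:
{"fn": "servo_tool", "kwargs": {"commands": [[[1, 0, 0, 3, 0, 0, 0], [1, 0, 0, 6, 0, 0, 0], [1, 0, 0, 9, 0, 0, 0], [1, 0, 0, 11, 0, 0, 0], [1, 0, 0, 11, 0, 0, 0]]]}}

```text
time_s: 7.35
tcp_pos: [0.4819, -0.1689, 0.0703]
ee_rot: [[-0.874, -0.485, -0.001], [-0.485, 0.874, 0.0], [0.001, 0.001, -1.0]]
wrist_force: [0.6, 0.1, -1.0]
gripper_width: 0.697
gripper_force: 30.0
```

Request:
{"fn": "servo_tool", "kwargs": {"commands": [[[1, 0, 0, 1, 0, 0, 0], [1, 0, 0, 1.5, 0, 0, 0], [1, 0, 0, 2, 0, 0, 0], [1, 0, 0, 2.5, 0, 0, 0], [1, 0, 0, 2.5, 0, 0, 0]]]}}

```text
time_s: 7.85
tcp_pos: [0.4823, -0.1689, 0.0683]
ee_rot: [[-0.874, -0.486, 0.0], [-0.486, 0.874, -0.0], [-0.0, -0.0, -1.0]]
wrist_force: [-0.0, 1.3, 0.0]
gripper_width: 0.701
gripper_force: 30.0
```

Request:
{"fn": "servo_tool", "kwargs": {"commands": [[[1, 0, 0, 0.5, 0, 0, 0], [1, 0, 0, 1, 0, 0, 0], [1, 0, 0, 1.5, 0, 0, 0], [1, 0, 0, 1.5, 0, 0, 0], [1, 0, 0, 1.5, 0, 0, 0]]]}}

```text
time_s: 8.35
tcp_pos: [0.4825, -0.169, 0.067]
ee_rot: [[-0.874, -0.486, 0.001], [-0.486, 0.874, -0.0], [-0.0, -0.0, -1.0]]
wrist_force: [-0.4, -0.5, 2.0]
gripper_width: 0.705
gripper_force: 30.0
```

Request:
{"fn": "servo_tool", "kwargs": {"commands": [[[1, 0, 0, 0, 0, 0, -0.03], [1, 0, 0, 0, 0, 0, -0.06], [1, 0, 0, 0, 0, 0, -0.09], [1, 0, 0, 0, 0, 0, -0.12], [1, 0, 0, 0, 0, 0, -0.12]]]}}

```text
time_s: 8.85
tcp_pos: [0.482, -0.1689, 0.0663]
ee_rot: [[-0.81, -0.587, -0.001], [-0.587, 0.81, 0.0], [0.0, 0.001, -1.0]]
wrist_force: [0.2, -0.9, -1.0]
gripper_width: 0.709
gripper_force: 30.0
```

Request:
{"fn": "servo_tool", "kwargs": {"commands": [[[1, 0, 0, 0.7, 0, 0, 0], [1, 0, 0, 1.4, 0, 0, 0], [1, 0, 0, 2, 0, 0, 0], [1, 0, 0, 2, 0, 0, 0], [1, 0, 0, 2, 0, 0, 0]]]}}

```text
time_s: 9.35
tcp_pos: [0.4821, -0.169, 0.0646]
ee_rot: [[-0.81, -0.587, -0.0], [-0.587, 0.81, -0.0], [0.0, 0.0, -1.0]]
wrist_force: [-0.7, -2.3, -0.9]
gripper_width: 0.704
gripper_force: 30.0
```

Request:
{"fn": "servo_tool", "kwargs": {"commands": [[[1, 0, 0, 0.6, 0, 0, 0], [1, 0, 0, 1.2, 0, 0, 0], [1, 0, 0, 1.8, 0, 0, 0], [1, 0, 0, 2.4, 0, 0, 0], [1, 0, 0, 2.4, 0, 0, 0]]]}}

```text
time_s: 9.85
tcp_pos: [0.4822, -0.169, 0.0623]
ee_rot: [[-0.81, -0.587, -0.0], [-0.587, 0.81, -0.0], [0.0, -0.0, -1.0]]
wrist_force: [-1.6, -2.9, 0.2]
gripper_width: 0.704
gripper_force: 30.0
```

Request:
{"fn": "servo_tool", "kwargs": {"commands": [[[1, 0, 0, 0.4, 0, 0, 0], [1, 0, 0, 0.8, 0, 0, 0], [1, 0, 0, 1.2, 0, 0, 0], [1, 0, 0, 1.2, 0, 0, 0], [1, 0, 0, 1.2, 0, 0, 0]]]}}

```text
time_s: 10.35
tcp_pos: [0.4822, -0.169, 0.0613]
ee_rot: [[-0.81, -0.587, 0.0], [-0.587, 0.81, -0.0], [-0.0, -0.0, -1.0]]
wrist_force: [-0.7, -2.5, 2.6]
gripper_width: 0.703
gripper_force: 30.0
```

Request:
{"fn": "servo_tool", "kwargs": {"commands": [[[0.1, 0, 0, 0, 0, 0, 0], [0.1, 0, 0, 0, 0, 0, 0], [0.1, 0, 0, 0, 0, 0, 0], [0.1, 0, 0, 0, 0, 0, 0], [0.1, 0, 0, 0, 0, 0, 0]]]}}

```text
time_s: 10.85
tcp_pos: [0.4823, -0.1688, 0.0609]
ee_rot: [[-0.81, -0.587, -0.0], [-0.587, 0.81, 0.0], [-0.0, 0.0, -1.0]]
wrist_force: [-0.3, -0.5, 0.5]
gripper_width: 0.896
gripper_force: 0.0
```

Request:
{"fn": "servo_tool", "kwargs": {"commands": [[[0.1, 0, 0, -8, 0, 0, 0], [0.1, 0, 0, -28, 0, 0, 0], [0.1, 0, 0, -55, 0, 0, 0], [0.1, 0, 0, -85, 0, 0, 0], [0.1, 0, 0, -100, 0, 0, 0]]]}}

```text
time_s: 11.35
tcp_pos: [0.4835, -0.1691, 0.1645]
ee_rot: [[-0.81, -0.587, 0.005], [-0.587, 0.81, -0.001], [-0.004, -0.004, -1.0]]
wrist_force: [0.9, -0.7, -1.2]
gripper_width: 0.898
gripper_force: 0.0
```

Request:
{"fn": "servo_tool", "kwargs": {"commands": [[[0.28, 12, -25, 0, 0, 0, 0.125], [0.28, 32, -65, 0, 0, 0, 0.25], [0.28, 53, -109, 0, 0, 0, 0.375], [0.28, 72, -148, 0, 0, 0, 0.5], [0.28, 82, -169, 0, 0, 0, 0.63]]]}}

```text
time_s: 11.85
tcp_pos: [0.5151, -0.357, 0.1614]
ee_rot: [[-1.0, 0.011, 0.001], [0.011, 1.0, -0.001], [-0.001, -0.001, -1.0]]
wrist_force: [-0.1, 0.7, -0.3]
gripper_width: 0.724
gripper_force: 0.0
```

```bash
python3 - <<'E'
from station import r
from h import *
S=r.capture("scene");T=r.capture("top");s=r.sense();print(s["tcp_pos"],s["ee_rot"].round(3).tolist(),s["wrist_force"],s["gripper_width"],s["gripper_force"])
a=cv2.resize(S["pixels"][188:308,330:490],(400,300),interpolation=cv2.INTER_CUBIC)
b=cv2.resize(T["pixels"][190:310,360:520],(400,300),interpolation=cv2.INTER_CUBIC)
cv2.imwrite("pics/c5.png",np.hstack([a,b])[:,:,::-1])
E
```

```text
[ 0.51498175 -0.35675501  0.16088338] [[-1.0, 0.008, 0.0], [0.008, 1.0, -0.001], [-0.0, -0.001, -1.0]] [0.09010008 0.49955284 0.10390209] 0.7214041738743564 0.0
```

View pics/c5.png

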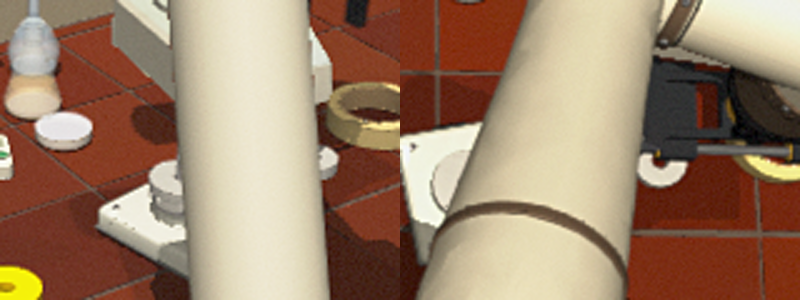

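The wide ring sits on the plate at (168,185) in the left crop. The middle ring is under the gripper at (661,172) in the right crop, with the tape roll just beyond it.

Request:
{"fn": "servo_tool", "kwargs": {"commands": [[[0.28, 0, 1.5, 25, 0, 0, 0], [0.28, 0, 1.5, 65, 0, 0, 0], [0.28, 0, 1.5, 105, 0, 0, 0], [0.28, 0, 1.5, 135, 0, 0, 0], [0.28, 0, 1.5, 146, 0, 0, 0]]]}}

```text
time_s: 12.45
tcp_pos: [0.5128, -0.3506, 0.0122]
ee_rot: [[-1.0, 0.002, -0.006], [0.002, 1.0, 0.003], [0.006, 0.003, -1.0]]
wrist_force: [1.2, 0.2, 0.7]
gripper_width: 0.722
gripper_force: 0.0
```

Request:
{"fn": "servo_tool", "kwargs": {"commands": [[[1, 0, 0, 0, 0, 0, 0], [1, 0, 0, 0, 0, 0, 0], [1, 0, 0, 0, 0, 0, 0], [1, 0, 0, 0, 0, 0, 0], [1, 0, 0, 0, 0, 0, 0]]]}}

```text
time_s: 12.95
tcp_pos: [0.5162, -0.3527, 0.0171]
ee_rot: [[-1.0, 0.002, 0.003], [0.002, 1.0, -0.001], [-0.003, -0.001, -1.0]]
wrist_force: [-0.1, 2.1, 5.9]
gripper_width: 0.563
gripper_force: 30.0
```

Request:
{"fn": "servo_tool", "kwargs": {"commands": [[[1, 0, 0, -8, 0, 0, 0], [1, 0, 0, -35, 0, 0, 0], [1, 0, 0, -75, 0, 0, 0], [1, 0, 0, -115, 0, 0, 0], [1, 0, 0, -140, 0, 0, 0]]]}}

```text
time_s: 13.45
tcp_pos: [0.5156, -0.353, 0.1588]
ee_rot: [[-1.0, 0.003, 0.004], [0.003, 1.0, -0.002], [-0.004, -0.002, -1.0]]
wrist_force: [1.3, -0.3, -1.0]
gripper_width: 0.561
gripper_force: 30.0
```

Request:
{"fn": "servo_tool", "kwargs": {"commands": [[[1, 5, 25, 0, 0, 0, 0], [1, 12, 65, 0, 0, 0, 0], [1, 20, 110, 0, 0, 0, 0], [1, 28, 150, 0, 0, 0, 0], [1, 33, 180, 0, 0, 0, 0]]]}}

```text
time_s: 13.95
tcp_pos: [0.4811, -0.1705, 0.1554]
ee_rot: [[-1.0, 0.003, -0.001], [0.003, 1.0, 0.0], [0.001, 0.0, -1.0]]
wrist_force: [1.2, -0.2, 0.2]
gripper_width: 0.56
gripper_force: 30.0
```

Request:
{"fn": "servo_tool", "kwargs": {"commands": [[[1, 0, 2, 0, 0, 0, 0], [1, 0, 2, 0, 0, 0, 0], [1, 0, 2, 0, 0, 0, 0], [1, 0, 2, 0, 0, 0, 0], [1, 0, 2, 0, 0, 0, 0]]]}}

```text
time_s: 14.45
tcp_pos: [0.4825, -0.1711, 0.1549]
ee_rot: [[-1.0, 0.005, -0.0], [0.005, 1.0, -0.0], [0.0, -0.0, -1.0]]
wrist_force: [-0.0, -0.6, 0.2]
gripper_width: 0.561
gripper_force: 30.0
```

Request:
{"fn": "servo_tool", "kwargs": {"commands": [[[1, 0.5, 2, 8, 0, 0, 0], [1, 0.5, 2, 16, 0, 0, 0], [1, 0.5, 2, 24, 0, 0, 0], [1, 0.5, 2, 29, 0, 0, 0], [1, 0.5, 2, 30, 0, 0, 0]]]}}

```text
time_s: 14.95
tcp_pos: [0.4815, -0.1683, 0.124]
ee_rot: [[-1.0, 0.003, -0.002], [0.003, 1.0, 0.0], [0.002, 0.0, -1.0]]
wrist_force: [-0.1, 0.8, -0.6]
gripper_width: 0.562
gripper_force: 30.0
```

Request:
{"fn": "servo_tool", "kwargs": {"commands": [[[1, 0, 0, 2, 0, 0, 0], [1, 0, 0, 4, 0, 0, 0], [1, 0, 0, 6, 0, 0, 0], [1, 0, 0, 8, 0, 0, 0], [1, 0, 0, 8, 0, 0, 0]]]}}

```text
time_s: 15.45
tcp_pos: [0.4819, -0.1683, 0.1169]
ee_rot: [[-1.0, 0.003, -0.0], [0.003, 1.0, 0.0], [0.0, 0.0, -1.0]]
wrist_force: [0.1, 0.0, -0.3]
gripper_width: 0.564
gripper_force: 30.0
```

Request:
{"fn": "servo_tool", "kwargs": {"commands": [[[1, 0, -0.4, 2, 0, 0, 0], [1, 0, -0.4, 4, 0, 0, 0], [1, 0, -0.4, 6, 0, 0, 0], [1, 0, -0.4, 8, 0, 0, 0], [1, 0, -0.4, 8, 0, 0, 0]]]}}

```text
time_s: 15.95
tcp_pos: [0.4826, -0.1688, 0.109]
ee_rot: [[-1.0, 0.003, 0.001], [0.003, 1.0, -0.0], [-0.001, -0.0, -1.0]]
wrist_force: [2.2, -0.3, -1.8]
gripper_width: 0.561
gripper_force: 30.0
```

Request:
{"fn": "servo_tool", "kwargs": {"commands": [[[1, -0.7, 0, 1, 0, 0, 0], [1, -0.7, 0, 4, 0, 0, 0], [1, -0.7, 0, 7, 0, 0, 0], [1, -0.7, 0, 10, 0, 0, 0], [1, -0.7, 0, 10, 0, 0, 0]]]}}

```text
time_s: 16.45
tcp_pos: [0.4827, -0.1687, 0.0986]
ee_rot: [[-1.0, 0.003, -0.0], [0.003, 1.0, -0.0], [0.0, -0.0, -1.0]]
wrist_force: [1.3, -0.4, -1.3]
gripper_width: 0.562
gripper_force: 30.0
```

Request:
{"fn": "servo_tool", "kwargs": {"commands": [[[1, 0, 0, 3, 0, 0, 0], [1, 0, 0, 6, 0, 0, 0], [1, 0, 0, 9, 0, 0, 0], [1, 0, 0, 12, 0, 0, 0], [1, 0, 0, 12, 0, 0, 0]]]}}

```text
time_s: 16.95
tcp_pos: [0.4827, -0.1687, 0.0867]
ee_rot: [[-1.0, 0.003, -0.0], [0.003, 1.0, 0.0], [0.0, 0.0, -1.0]]
wrist_force: [1.7, -1.1, -1.5]
gripper_width: 0.561
gripper_force: 30.0
```

Request:
{"fn": "servo_tool", "kwargs": {"commands": [[[1, -0.4, 0, 0.5, 0, 0, 0], [1, -0.4, 0, 1, 0, 0, 0], [1, -0.4, 0, 1.5, 0, 0, 0], [1, -0.4, 0, 2, 0, 0, 0], [1, -0.4, 0, 2, 0, 0, 0]]]}}

```text
time_s: 17.45
tcp_pos: [0.4829, -0.1687, 0.085]
ee_rot: [[-1.0, 0.003, -0.001], [0.003, 1.0, 0.0], [0.001, 0.0, -1.0]]
wrist_force: [-0.3, -0.5, -0.6]
gripper_width: 0.563
gripper_force: 30.0
```

Request:
{"fn": "servo_tool", "kwargs": {"commands": [[[1, 0, 0, 0.3, 0, 0, 0], [1, 0, 0, 0.6, 0, 0, 0], [1, 0, 0, 0.9, 0, 0, 0], [1, 0, 0, 0.9, 0, 0, 0], [1, 0, 0, 0.9, 0, 0, 0]]]}}

```text
time_s: 17.95
tcp_pos: [0.4831, -0.1687, 0.0842]
ee_rot: [[-1.0, 0.003, -0.0], [0.003, 1.0, 0.0], [0.0, 0.0, -1.0]]
wrist_force: [-0.0, 0.5, -1.1]
gripper_width: 0.562
gripper_force: 30.0
```

Request:
{"fn": "servo_tool", "kwargs": {"commands": [[[1, 0, 0, 0.4, 0, 0, 0], [1, 0, 0, 0.8, 0, 0, 0], [1, 0, 0, 1.2, 0, 0, 0], [1, 0, 0, 1.2, 0, 0, 0], [1, 0, 0, 1.2, 0, 0, 0]]]}}

```text
time_s: 18.45
tcp_pos: [0.4832, -0.1687, 0.0832]
ee_rot: [[-1.0, 0.003, 0.0], [0.003, 1.0, -0.0], [-0.0, -0.0, -1.0]]
wrist_force: [-2.0, -0.1, 2.7]
gripper_width: 0.563
gripper_force: 30.0
```

Request:
{"fn": "servo_tool", "kwargs": {"commands": [[[0.25, 0, 0, 0, 0, 0, 0], [0.25, 0, 0, 0, 0, 0, 0], [0.25, 0, 0, 0, 0, 0, 0], [0.25, 0, 0, 0, 0, 0, 0], [0.25, 0, 0, 0, 0, 0, 0]]]}}

```text
time_s: 18.95
tcp_pos: [0.4831, -0.1687, 0.0829]
ee_rot: [[-1.0, 0.003, -0.0], [0.003, 1.0, 0.0], [0.0, 0.0, -1.0]]
wrist_force: [0.9, 0.2, -0.8]
gripper_width: 0.745
gripper_force: 0.0
```

Request:
{"fn": "servo_tool", "kwargs": {"commands": [[[0.25, 0, 0, -8, 0, 0, 0], [0.25, 0, 0, -28, 0, 0, 0], [0.25, 0, 0, -50, 0, 0, 0], [0.25, 0, 0, -68, 0, 0, 0], [0.25, 0, 0, -75, 0, 0, 0]]]}}

```text
time_s: 19.45
tcp_pos: [0.4843, -0.1689, 0.1605]
ee_rot: [[-1.0, 0.003, 0.004], [0.003, 1.0, -0.001], [-0.004, -0.001, -1.0]]
wrist_force: [0.7, -0.6, 0.5]
gripper_width: 0.749
gripper_force: 0.0
```

Request:
{"fn": "servo_tool", "kwargs": {"commands": [[[0.25, -10, 28, 0, 0, 0, 0], [0.25, -26, 73, 0, 0, 0, 0], [0.25, -42, 118, 0, 0, 0, 0], [0.25, -58, 163, 0, 0, 0, 0], [0.25, -74, 208, 0, 0, 0, 0]]]}}

```text
time_s: 19.95
tcp_pos: [0.5578, 0.0408, 0.1579]
ee_rot: [[-1.0, 0.003, -0.0], [0.003, 1.0, -0.0], [0.0, -0.0, -1.0]]
wrist_force: [1.0, -0.8, 0.1]
gripper_width: 0.755
gripper_force: 0.0
```

Request:
{"fn": "servo_tool", "kwargs": {"commands": [[[0.25, -14, 38, 10, 0, 0, 0], [0.25, -22, 60, 30, 0, 0, 0], [0.25, -22, 61, 60, 0, 0, 0], [0.25, -22, 61, 80, 0, 0, 0], [0.25, -22, 61, 80, 0, 0, 0]]]}}

```text
time_s: 20.45
tcp_pos: [0.5774, 0.0994, 0.0744]
ee_rot: [[-1.0, 0.003, -0.008], [0.003, 1.0, -0.003], [0.008, -0.003, -1.0]]
wrist_force: [0.0, -0.5, -0.4]
gripper_width: 0.753
gripper_force: 0.0
```

```bash
python3 - <<'E'
from station import r
from h import *
S=r.capture("scene");T=r.capture("top");s=r.sense();print(s["tcp_pos"],s["ee_rot"].round(3).tolist(),s["wrist_force"],s["gripper_width"],s["gripper_force"])
a=cv2.resize(S["pixels"][240:360,200:360],(400,300),interpolation=cv2.INTER_CUBIC)
b=cv2.resize(S["pixels"][210:300,345:465],(400,300),interpolation=cv2.INTER_CUBIC)
cv2.imwrite("pics/c6.png",np.hstack([a,b])[:,:,::-1])
E
```

```text
[0.58009753 0.09987629 0.07807189] [[-1.0, 0.003, -0.0], [0.003, 1.0, -0.001], [0.0, -0.001, -1.0]] [ 0.28374084 -0.28020933 -0.23771312] 0.7547642141865386 0.0
```

View pics/c6.png

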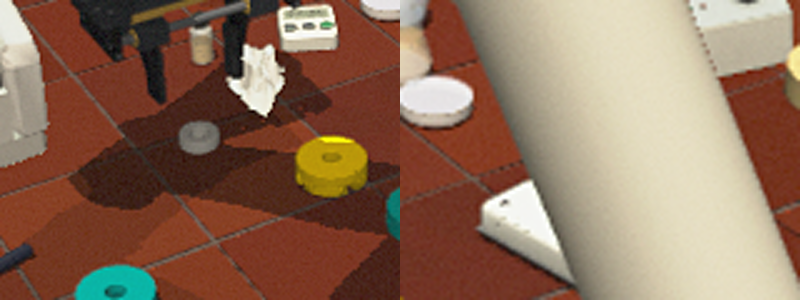

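The narrow ring is at (200,137) in the left crop, directly under the open fingers; the tissue is clear to the right at (258,80).

Request:
{"fn": "servo_tool", "kwargs": {"commands": [[[0.25, 0, 0, 15, 0, 0, 0], [0.25, 0, 0, 35, 0, 0, 0], [0.25, 0, 0, 52, 0, 0, 0], [0.25, 0, 0, 61, 0, 0, 0], [0.25, 0, 0, 62, 0, 0, 0]]]}}

```text
time_s: 21.05
tcp_pos: [0.5801, 0.0998, 0.0161]
ee_rot: [[-1.0, 0.003, -0.0], [0.003, 1.0, -0.0], [0.0, -0.0, -1.0]]
wrist_force: [0.1, 0.6, 0.2]
gripper_width: 0.753
gripper_force: 0.0
```

Request:
{"fn": "servo_tool", "kwargs": {"commands": [[[1, 0, 0, 0, 0, 0, 0], [1, 0, 0, 0, 0, 0, 0], [1, 0, 0, 0, 0, 0, 0], [1, 0, 0, 0, 0, 0, 0], [1, 0, 0, 0, 0, 0, 0]]]}}

```text
time_s: 21.55
tcp_pos: [0.5801, 0.1, 0.0164]
ee_rot: [[-1.0, 0.003, 0.001], [0.003, 1.0, 0.0], [-0.001, 0.0, -1.0]]
wrist_force: [-0.1, -0.4, 2.7]
gripper_width: 0.396
gripper_force: 30.0
```

```bash
python3 - <<'E'
from station import r
s=r.sense();print(s["tcp_pos"],s["wrist_force"],s["gripper_width"],s["gripper_force"])
E
```

```text
[0.58014639 0.10004201 0.01644362] [-0.13179713 -0.44940711  2.68381327] 0.39640601869273917 30.020067282021046
```

Request:
{"fn": "servo_tool", "kwargs": {"commands": [[[1, 0, 0, -8, 0, 0, 0], [1, 0, 0, -35, 0, 0, 0], [1, 0, 0, -75, 0, 0, 0], [1, 0, 0, -115, 0, 0, 0], [1, 0, 0, -138, 0, 0, 0]]]}}

```text
time_s: 22.05
tcp_pos: [0.5813, 0.1004, 0.1583]
ee_rot: [[-1.0, 0.002, 0.005], [0.002, 1.0, 0.002], [-0.005, 0.002, -1.0]]
wrist_force: [0.4, 0.5, -0.2]
gripper_width: 0.395
gripper_force: 30.0
```

Request:
{"fn": "servo_tool", "kwargs": {"commands": [[[1, 10, -28, 0, 0, 0, 0], [1, 26, -73, 0, 0, 0, 0], [1, 42, -118, 0, 0, 0, 0], [1, 58, -163, 0, 0, 0, 0], [1, 74, -208, 0, 0, 0, 0]]]}}

```text
time_s: 22.55
tcp_pos: [0.5044, -0.1092, 0.1547]
ee_rot: [[-1.0, 0.002, 0.001], [0.002, 1.0, -0.0], [-0.001, 0.0, -1.0]]
wrist_force: [1.0, -0.9, 0.1]
gripper_width: 0.398
gripper_force: 30.0
```

Request:
{"fn": "servo_tool", "kwargs": {"commands": [[[1, 14, -38, 0, 0, 0, 0], [1, 21, -57, 0, 0, 0, 0], [1, 22.8, -61, 0, 0, 0, 0], [1, 22.8, -61, 0, 0, 0, 0], [1, 22.8, -61, 0, 0, 0, 0]]]}}

```text
time_s: 23.05
tcp_pos: [0.4828, -0.1681, 0.1543]
ee_rot: [[-1.0, 0.002, 0.001], [0.002, 1.0, 0.0], [-0.001, 0.0, -1.0]]
wrist_force: [-0.1, -0.2, 0.3]
gripper_width: 0.397
gripper_force: 30.0
```

Request:
{"fn": "servo_tool", "kwargs": {"commands": [[[1, 0.4, -0.6, 8, 0, 0, 0], [1, 0.4, -0.6, 16, 0, 0, 0], [1, 0.4, -0.6, 24, 0, 0, 0], [1, 0.4, -0.6, 29, 0, 0, 0], [1, 0.4, -0.6, 31, 0, 0, 0]]]}}

```text
time_s: 23.55
tcp_pos: [0.4815, -0.1691, 0.1219]
ee_rot: [[-1.0, 0.003, -0.002], [0.003, 1.0, 0.0], [0.002, 0.0, -1.0]]
wrist_force: [-0.2, 0.3, -0.8]
gripper_width: 0.399
gripper_force: 30.0
```

Request:
{"fn": "servo_tool", "kwargs": {"commands": [[[1, 0, 0, 2, 0, 0, 0], [1, 0, 0, 4, 0, 0, 0], [1, 0, 0, 6, 0, 0, 0], [1, 0, 0, 8, 0, 0, 0], [1, 0, 0, 8, 0, 0, 0]]]}}

```text
time_s: 24.05
tcp_pos: [0.4818, -0.1693, 0.1148]
ee_rot: [[-1.0, 0.003, -0.0], [0.003, 1.0, 0.0], [0.0, 0.0, -1.0]]
wrist_force: [0.9, -0.0, -0.3]
gripper_width: 0.395
gripper_force: 30.0
```

Request:
{"fn": "servo_tool", "kwargs": {"commands": [[[1, 0, 0.3, 2, 0, 0, 0], [1, 0, 0.3, 4, 0, 0, 0], [1, 0, 0.3, 6, 0, 0, 0], [1, 0, 0.3, 8, 0, 0, 0], [1, 0, 0.3, 8, 0, 0, 0]]]}}

```text
time_s: 24.55
tcp_pos: [0.482, -0.169, 0.1068]
ee_rot: [[-1.0, 0.003, 0.0], [0.003, 1.0, -0.0], [-0.0, -0.0, -1.0]]
wrist_force: [0.3, 1.0, -0.4]
gripper_width: 0.397
gripper_force: 30.0
```

Target contact is at about 0.098.

Request:
{"fn": "servo_tool", "kwargs": {"commands": [[[1, 0, 0, 2, 0, 0, 0], [1, 0, 0, 4, 0, 0, 0], [1, 0, 0, 6, 0, 0, 0], [1, 0, 0, 7, 0, 0, 0], [1, 0, 0, 7, 0, 0, 0]]]}}

```text
time_s: 25.05
tcp_pos: [0.482, -0.169, 0.0999]
ee_rot: [[-1.0, 0.003, 0.0], [0.003, 1.0, -0.0], [-0.0, -0.0, -1.0]]
wrist_force: [0.8, -0.7, -0.6]
gripper_width: 0.402
gripper_force: 30.0
```

Request:
{"fn": "servo_tool", "kwargs": {"commands": [[[1, 0, 0, 0.3, 0, 0, 0], [1, 0, 0, 0.6, 0, 0, 0], [1, 0, 0, 0.9, 0, 0, 0], [1, 0, 0, 0.9, 0, 0, 0], [1, 0, 0, 0.9, 0, 0, 0]]]}}

```text
time_s: 25.55
tcp_pos: [0.482, -0.169, 0.0992]
ee_rot: [[-1.0, 0.003, 0.0], [0.003, 1.0, -0.0], [-0.0, -0.0, -1.0]]
wrist_force: [0.9, -0.6, -0.4]
gripper_width: 0.394
gripper_force: 30.0
```

Request:
{"fn": "servo_tool", "kwargs": {"commands": [[[1, 0, 0, 0.4, 0, 0, 0], [1, 0, 0, 0.8, 0, 0, 0], [1, 0, 0, 1.2, 0, 0, 0], [1, 0, 0, 1.2, 0, 0, 0], [1, 0, 0, 1.2, 0, 0, 0]]]}}

```text
time_s: 26.05
tcp_pos: [0.4821, -0.169, 0.0981]
ee_rot: [[-1.0, 0.003, 0.0], [0.003, 1.0, -0.0], [-0.0, -0.0, -1.0]]
wrist_force: [0.8, -0.3, 2.0]
gripper_width: 0.4
gripper_force: 30.0
```

Contact at 2 N, where expected. Release, lift, move aside and look.

Request:
{"fn": "servo_tool", "kwargs": {"commands": [[[0.25, 0, 0, 0, 0, 0, 0], [0.25, 0, 0, 0, 0, 0, 0], [0.25, 0, 0, 0, 0, 0, 0], [0.25, 0, 0, 0, 0, 0, 0], [0.25, 0, 0, 0, 0, 0, 0]]]}}

```text
time_s: 26.55
tcp_pos: [0.4817, -0.169, 0.0977]
ee_rot: [[-1.0, 0.003, -0.0], [0.003, 1.0, 0.0], [0.0, 0.0, -1.0]]
wrist_force: [-0.4, -0.1, 0.5]
gripper_width: 0.719
gripper_force: 0.0
```

Request:
{"fn": "servo_tool", "kwargs": {"commands": [[[0.25, 0, 0, -8, 0, 0, 0], [0.25, 0, 0, -28, 0, 0, 0], [0.25, 0, 0, -55, 0, 0, 0], [0.25, 0, 0, -85, 0, 0, 0], [0.25, 0, 0, -110, 0, 0, 0]]]}}

```text
time_s: 27.05
tcp_pos: [0.4822, -0.1691, 0.2102]
ee_rot: [[-1.0, 0.003, 0.002], [0.003, 1.0, -0.0], [-0.002, -0.0, -1.0]]
wrist_force: [0.2, 0.0, -0.7]
gripper_width: 0.75
gripper_force: 0.0
```

Request:
{"fn": "servo_tool", "kwargs": {"commands": [[[0.25, 20, -25, 0, 0, 0, 0], [0.25, 45, -65, 0, 0, 0, 0], [0.25, 70, -105, 0, 0, 0, 0], [0.25, 95, -145, 0, 0, 0, 0], [0.25, 115, -180, 0, 0, 0, 0]]]}}

```text
time_s: 27.55
tcp_pos: [0.3649, -0.3501, 0.2088]
ee_rot: [[-1.0, 0.003, 0.001], [0.003, 1.0, -0.001], [-0.001, -0.001, -1.0]]
wrist_force: [1.2, -0.0, -0.2]
gripper_width: 0.746
gripper_force: 0.0
```

Request:
{"fn": "servo_tool", "kwargs": {"commands": [[[0.25, 15, -40, 0, 0, 0, 0], [0.25, 30, -80, 0, 0, 0, 0], [0.25, 45, -120, 0, 0, 0, 0], [0.25, 60, -160, 0, 0, 0, 0], [0.25, 70, -190, 0, 0, 0, 0]]]}}

```text
time_s: 28.05
tcp_pos: [0.2945, -0.5406, 0.2084]
ee_rot: [[-1.0, 0.004, 0.0], [0.004, 1.0, -0.001], [-0.0, -0.001, -1.0]]
wrist_force: [0.7, 0.2, -0.4]
gripper_width: 0.747
gripper_force: 0.0
```

```bash
python3 - <<'E'
from station import r
from h import *
S=r.capture("scene");T=r.capture("top");s=r.sense();print(s["tcp_pos"],s["time_s"],s["wrist_force"])
a=cv2.resize(S["pixels"][220:310,345:465],(400,300),interpolation=cv2.INTER_CUBIC)
b=cv2.resize(T["pixels"][219:309,326:446],(400,300),interpolation=cv2.INTER_CUBIC)
e=cv2.resize(S["pixels"][200:500],(400,240));f=cv2.resize(T["pixels"][130:360],(400,240))
cv2.imwrite("pics/c7.png",np.vstack([np.hstack([a,b]),np.hstack([e,f])])[:,:,::-1])
# expected silhouette heights, scene view: projected axis points
for z in(.047,.067,.082,.095,.105):print(z,((proj(S,[.4807,-.1683,z])-[345,220])/.3).round(0))
E
```

```text
[ 0.2941688  -0.54146748  0.20761294] 28.15 [ 0.62074159  0.56960413 -1.26530125]
0.047 [194. 153.]
0.067 [195. 128.]
0.082 [196. 108.]
0.095 [197.  92.]
0.105 [198.  79.]
```

View pics/c7.png

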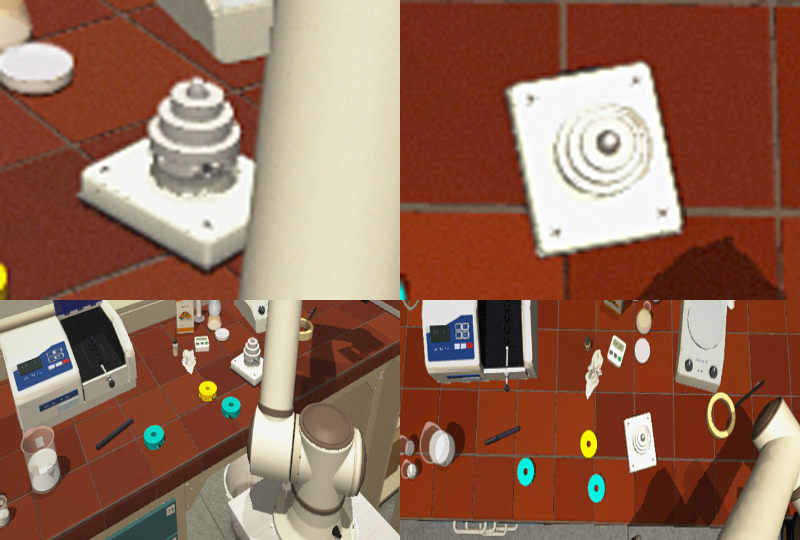

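The tiers are concentric and stacked in the right order. The spindle tip shows at (197,80) above the narrow ring's top at about (197,92), which matches the fully seated heights, and the bystanders have not moved.

```bash
python3 -c "
from station import r
print(r.finish_job())"
```

```text
the job is handed in; nothing more can be done
None
```

I threaded all three spacers onto the spindle in order. The widest is seated over the drive pins, the final pictures show a concentric stack with the bystanders unmoved, and I handed the job in at about 28 s.

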